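# Rack the green-tabbed coated plate in the yellow room

## Robot

A 6-joint arm with a two-finger parallel gripper is mounted at the origin on the work surface. World frame = base frame: x ahead of the robot, y to its left, z up, the work surface at z = 0. Lengths are in m, angles in rad, forces in N, time in s.
With the tool pointing down it reaches from about 0.325 to 0.925 m from the base axis. Payload 3.1 kg.
Tool frame: the origin (TCP) lies at the very end of the fingers, on their centre line; the grasp point (between the pads) lies 19 mm behind it (tcp_to_grasp is the distance from the TCP to the grasp point, in m); z points along the fingers, y is the line along which they close (so a half turn about z gives the same grasp; the last joint's range is limited). The gripper opens to 85 mm and grips with 20 to 120 N. Pads are 22 mm wide; open, the fingers measure 114 mm over their backs; the gripper's body (76 mm by 85 mm) begins 54 mm behind the grasp point. The pads swing forward as they close: fully open they stand 13 mm farther back than shut.
Start: joints at [-1.221, 0.217, 1.613, -0, 1.311, -0.112], TCP at [0.278, -0.56, 0.196] pointing down, gripper open.
Joint ranges: [-2.75, 2.75], [-0.78, 2.1], [0.31, 2.55], [-1.13, 4.27], [0.13, 2.63], [-2.58, 2.58]. Speed limits (rad/s): [2.79, 2.79, 3.14, 3.14, 3.14, 3.14].

## Interface

Orientations are given as a 3x3 rotation matrix whose columns are the frame's x, y, z axes.
In Python, from station import * gives the robot as it stands. The module is installed in compiled form; this text tells all that it offers. Calls block until the motion is done:
- reach(position, orientation): joint-space move of the TCP to a pose.
- move_l(position, ori=None, v=0.15): straight line of the TCP; ori=None keeps the orientation; v is the mean speed in m/s.
- move_joints(angles): joint-space move.
- command_gripper(opening, squeeze=None): finger opening in m; squeeze is the grip in N (None keeps the last); returns when the fingers have stopped.
- pause(seconds).
- solve_ik(position, orientation): joint angles nearest the present ones, or None.
- read_camera(name): name is "side" or "top"; returns the picture (480x640x3 uint8, blue, green, red); there is no depth.
- camera_info(name): a dict with "vertical_fov" (degrees; the focal length in pixels is half the picture's height over the tangent of half this angle, whatever the lens; pixels are square), "cx", "cy" (the principal point, pixels), "view" (4x4, takes a point from world to camera coordinates). Camera axes: x right, y down, z forward; pixel columns grow to the right and rows downward; lengths in m; the calibration is good to about 2 mm. A picture is of the moment at which its call begins. camera_info takes no time and is no camera call.
A pose or a line that the arm cannot do raises PlanningError and nothing moves.
- finish_job(): hands the job in; it is judged then, once.
Trained networks look in the newest picture that a camera, given by its name, has taken for a name from the list of things; names that differ only in an ending like _2 or _b are one class to them, and where a whole thing is asked for, a point or a joint stands for the part that bears it (a point fixed in the world has none). Each returns a list of dicts, best first, with "p" (0 to 1); they miss things now and then, are a little off and sometimes report something else, mostly with a low value. They report only what shows in the picture. A call takes as long as a camera call. They do not tell look-alikes from the thing itself.
- look_for(name, camera): "bbox" ([left, top, right, bottom] in pixels, round what is visible of it).
- regions_of(name, camera): "mask" (480x640 bool, what is visible of it) and "bbox" ([left, top, right, bottom] in pixels, round what is visible of it).
Readings, each from a call of its own:
- current_time_s(): time.
- current_joint_positions(): joint angles.
- current_dq(): joint speeds.
- current_tau(): joint torques, N m.
- current_position(): TCP position.
- current_tool_rot(): TCP orientation.
- current_contact_force(): force on the tool from outside, world axes, zero at the start.
- current_ft_torque(): the same for the moment, N m.
- current_gripper_width(): finger opening in m.
- current_grasp_force(): force on a finger pad.
Only numpy, scipy, OpenCV 4.12 (cv2) and the standard library are available. Lean on these libraries where they do the work, as an engineer would, in place of code of your own. Each camera call takes 0.05 s, during which the arm holds its last target. There are 200 camera calls.

## Task

Take the coated plate with the green grip tab out of the aluminium stand and put it into the empty slot of the white rack, the one marked by green clips, lowering it upright all the way to the bottom before letting go. Leave the other plates in the rack standing in their slots.

Things in the scene. Friction and masses are not known exactly. Their poses are not given: they have to be found in the camera images.
- green_plate: Plate, about 120 g, grey frame, amber window, 90 wide x 5 thick x 70 mm high; centred on top a green grip tab 36 wide x 12 thick x 50 high (70-120 mm above the origin), to be gripped across the 12. Origin: centre of lower edge, 8 mm above the bench; x width, y thickness, z up. Stands in one of 3 slots, 75 mm apart, of a 55 mm high aluminium stand, beside the same with red and white tabs.
- slot: Empty slot of the fixed white rack, green clip at each end. Origin: centre of its floor, 8 mm above the bench, where the plate's origin ends up; x along the slot, y across, z up. Slot 8 mm wide, flaring from 30 mm above the floor to 21 mm wide at 47 mm; end lips 22 mm high at x = +-57 mm. Slots are 26 mm apart; 70 mm high plates stand in all others (outer two fixed).
- neighbour_a: Loose plate without tab in one of the white rack's three middle slots: grey frame, amber window, 90 wide x 5 thick x 70 mm high, top edge 78 mm above the bench; play in its slot 1.5 mm either way across, 12 mm along. Origin: centre of its lower edge; x along its width, y through its thickness, z up.
- neighbour_b: Loose plate without tab in one of the white rack's three middle slots: grey frame, amber window, 90 wide x 5 thick x 70 mm high, top edge 78 mm above the bench; play in its slot 1.5 mm either way across, 12 mm along. Origin: centre of its lower edge; x along its width, y through its thickness, z up.
Things that resemble listed ones, but are neither listed nor needed, are in the scene too. What is shaped like the green_plate but blue or turquoise is not meant.

How it is judged:
On the way:
1. the green-tabbed plate is down at the bottom of the marked slot while the fingers still hold it (x of green_plate in the frame of slot between -0.016 and 0.016 m and y of green_plate in the frame of slot between -0.01 and 0.01 m and z of green_plate in the frame of slot between -0.006 and 0.012 m and angle between green_plate's own z axis and vertical below 0.175 rad and angle between the x axis of green_plate and the x axis of slot, either way round below 0.175 rad and contact force between the fingers and green_plate above 0.5 N), for 0.1 s.
At the end, for the whole second after the job is handed in: Green-tabbed plate left standing (slower than 0.15 m/s) in the marked slot: lower edge within 12 mm of its floor, centre within 16 mm along and 10 mm across it, upright in line within 10 degrees; loose neighbours within 25 mm of their starts and tilted under 14 degrees (x of green_plate in the frame of slot between -0.016 and 0.016 m and y of green_plate in the frame of slot between -0.01 and 0.01 m and z of green_plate in the frame of slot between -0.006 and 0.012 m and angle between green_plate's own z axis and vertical below 0.175 rad and angle between the x axis of green_plate and the x axis of slot, either way round below 0.175 rad and linear speed of green_plate below 0.15 m/s and distance of each of neighbour_a, neighbour_b from where it was at the start of the episode below 0.025 m and angle between each of neighbour_a, neighbour_b's own z axis and vertical below 0.25 rad); the robot touches nothing.
It fails at once if a neighbouring plate is lifted or pushed out of its slot (distance of any of neighbour_a, neighbour_b from where it was at the start of the episode above 0.04 m or angle between any of neighbour_a, neighbour_b's own z axis and vertical above 0.35 rad).
It also fails if it takes over 38 s, if anything falls off the work surface, if the arm or the gripper's body presses on something with over 40 N, if the wrist force passes 120 N, or if a joint passes its speed limit or range.

## Working session

There is one attempt and no reset: what is moved stays moved. The work goes in short steps, each a Python script; the robot and the scene stay as the last script left them, time stands still between calls to the robot, and variables do not carry over. Pictures are saved under pics/ and viewed, at most 10 in all, crops included, and the job is handed in when it is done.

```bash
mkdir -p pics
python3 - <<'E'
from station import *
import cv2
for n in("top","side"):
    im=read_camera(n);cv2.imwrite(f"pics/{n}0.png",im)
    i=camera_info(n);print(n,i)
    for k in("green_plate","slot","neighbour_a"):
        print(k,[(d["p"],d["bbox"]) for d in look_for(k,n)])
E
```

```text
top {'vertical_fov': 48.792125253160734, 'cx': 319.19702947308934, 'cy': 242.26140628040915, 'view': array([[-0.00894058, -0.99976181, -0.01990941,  0.00963143],
       [-0.99527946,  0.01082113, -0.09644531,  0.60773679],
       [ 0.09663778,  0.01895315, -0.99513914,  0.81030018],
       [ 0.        ,  0.        ,  0.        ,  1.        ]])}
green_plate [(0.97, [116.9, 185.7, 186.5, 215.9]), (0.76, [245.4, 261.0, 305.6, 280.7]), (0.55, [134.5, 267.6, 164.7, 328.1])]
slot [(0.92, [440.2, 242.4, 472.0, 351.4])]
neighbour_a [(0.83, [464.8, 265.4, 488.5, 327.4]), (0.7, [435.3, 257.3, 456.3, 321.6])]
side {'vertical_fov': 49.796933793141825, 'cx': 326.78720065977825, 'cy': 237.04307108097032, 'view': array([[ 0.99967283, -0.0192238 , -0.01687245, -0.57232271],
       [-0.02542265, -0.67417567, -0.73813336,  0.06196994],
       [ 0.00281473,  0.73832081, -0.67444382,  1.02660149],
       [ 0.        ,  0.        ,  0.        ,  1.        ]])}
green_plate [(0.72, [361.2, 131.3, 377.1, 189.7]), (0.63, [313.7, 186.9, 326.6, 248.8]), (0.57, [282.3, 137.1, 322.3, 168.4])]
slot [(0.76, [251.4, 328.7, 347.5, 361.6])]
neighbour_a [(0.84, [278.3, 306.7, 330.5, 333.4]), (0.84, [266.3, 328.3, 323.1, 355.9])]
```

View pics/top0.png

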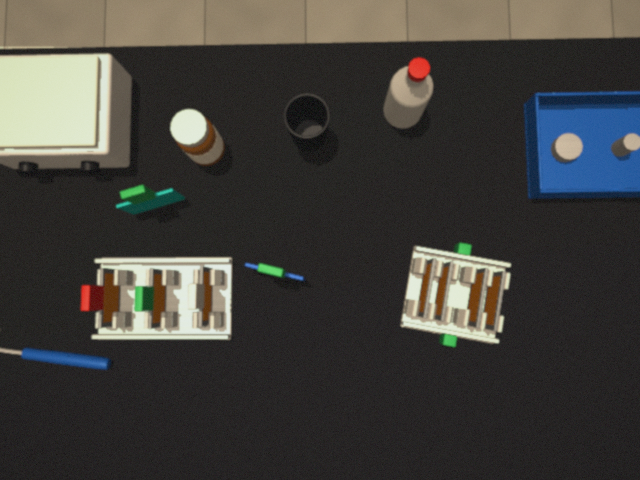

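View pics/side0.png

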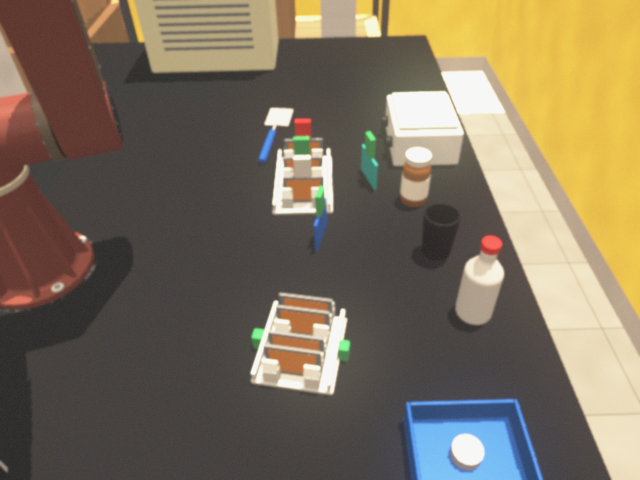

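The top view shows the stand at (165,298), with the green tab of its middle plate at (145,298). The rack is at (457,295), slightly turned, with its clips at (464,249) and (450,340). The blue and turquoise look-alikes stand free. I'll zoom in next.

```bash
cat > h.py <<'E'
from station import *
import numpy as np,cv2
from scipy.optimize import least_squares
def K(n):
    i=camera_info(n);return 240/np.tan(np.radians(i["vertical_fov"]/2)),i["cx"],i["cy"],i["view"]
def proj(n,P):
    f,cx,cy,V=K(n);c=V[:3,:3]@np.array(P)+V[:3,3];return np.array([cx+f*c[0]/c[2],cy+f*c[1]/c[2]])
def at_z(n,uv,z):
    f,cx,cy,V=K(n);R=V[:3,:3];o=-R.T@V[:3,3];d=R.T@np.array([(uv[0]-cx)/f,(uv[1]-cy)/f,1]);return o+d*(z-o[2])/d[2]
def tri(a,b):
    return least_squares(lambda P:np.r_[proj("top",P)-a,proj("side",P)-b],[.5,0,.05])
def blobs(im):
    h=cv2.cvtColor(im,cv2.COLOR_BGR2HSV);m=cv2.inRange(h,(50,110,60),(72,255,255))
    n,l,s,c=cv2.connectedComponentsWithStats(m);return [(c[i].round(1),s[i]) for i in range(1,n) if s[i][4]>15]
E
python3 - <<'E'
from h import *
for n in("top","side"):
    im=cv2.imread(f"pics/{n}0.png")
    print(n,[(c.tolist(),s.tolist()) for c,s in blobs(im)])
t=cv2.imread("pics/top0.png");s=cv2.imread("pics/side0.png")
r=lambda a:cv2.resize(a,(400,300),interpolation=cv2.INTER_CUBIC)
cv2.imwrite("pics/z1.png",np.vstack([np.hstack([r(t[245:350,90:230]),r(t[240:345,390:530])]),np.hstack([r(s[110:215,235:375]),r(s[285:390,235:375])])]))
E
```

```text
top [([136.7, 193.8], [119, 184, 36, 20, 454]), ([463.1, 248.0], [454, 242, 18, 13, 180]), ([270.5, 269.9], [257, 263, 28, 15, 268]), ([143.5, 298.4], [135, 287, 18, 24, 396]), ([448.1, 340.4], [439, 334, 19, 14, 194])]
side [([370.0, 135.9], [366, 131, 9, 10, 58]), ([300.5, 138.5], [293, 136, 16, 5, 57]), ([319.8, 193.3], [316, 186, 7, 13, 51]), ([256.6, 335.0], [252, 328, 11, 19, 121]), ([345.1, 346.0], [339, 340, 11, 12, 66])]
```

View pics/z1.png

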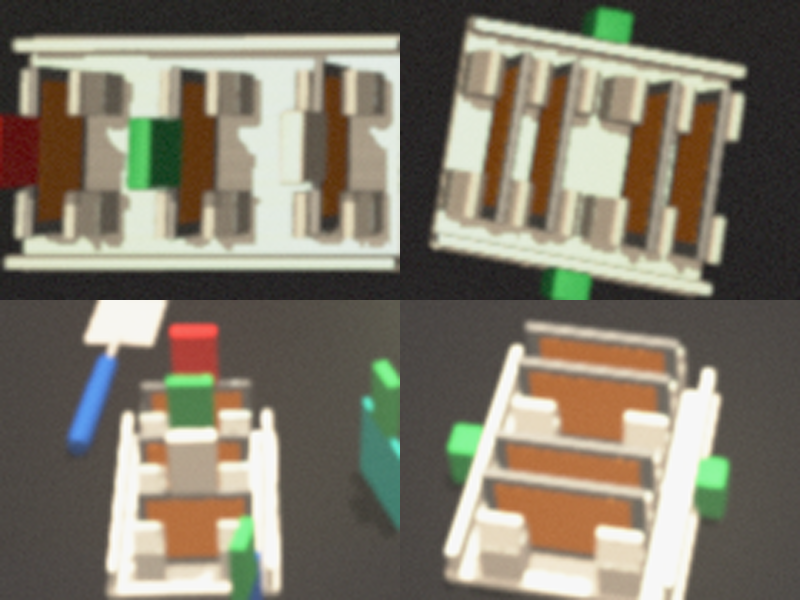

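The crops show the green tab's top face in the top view at about u 135–143, v 286–311. The empty slot is the middle one, with two plates on each side. I'll compute poses and check them with an overlay.

```bash
cat >> h.py <<'E'
def fr(p,a):
    T=np.eye(4);c,s=np.cos(a),np.sin(a);T[:3,:3]=[[c,-s,0],[s,c,0],[0,0,1]];T[:3,3]=p;return T
def overlay(slot,pl,fn,files):
    out=[]
    for n,bx in (("top",[(245,90),(240,390)]),("side",[(110,235),(285,235)])):
        im=cv2.imread(files[n])
        for k,(r0,c0) in enumerate(bx):
            z=cv2.resize(im[r0:r0+105,c0:c0+140],(400,300),interpolation=cv2.INTER_CUBIC);s=400/140
            T=(pl,slot)[k]
            def box(x,y0,y1,z0,z1,col):
                P=[[X,Y,Z] for Z in(z0,z1) for X,Y in((-x,y0),(x,y0),(x,y1),(-x,y1))]
                q=[tuple(((proj(n,T[:3,:3]@p+T[:3,3])+.5-[c0,r0])*s).astype(int)) for p in P]
                for a in range(4): cv2.line(z,q[a+4],q[(a+1)%4+4],col,1)
                if z0!=z1:
                    for a in range(4): cv2.line(z,q[a],q[a+4],col,1)
            if k==0:
                box(.018,-.006,.006,.07,.12,(255,0,255));box(.045,-.0025,.0025,.07,.07,(255,255,0))
            else:
                for i in(-2,-1,1,2): box(.045,i*.026-.0025,i*.026+.0025,.07,.07,(255,255,0))
                box(.057,-.004,.004,.022,.022,(255,0,255))
            out.append(z)
    cv2.imwrite(fn,np.vstack([np.hstack(out[:2]),np.hstack(out[2:])]))
E
python3 - <<'E'
from h import *
A=tri([463.1,248],[345.1,346]);B=tri([448.1,340.4],[256.6,335])
print(A.x,A.fun.round(1),B.x,B.fun.round(1))
m=(A.x+B.x)/2;d=A.x-B.x;a=np.arctan2(d[1],d[0]);print(m,a,np.linalg.norm(d))
p=at_z("top",(139.,298.5),.128);print(p,proj("side",p))
S=fr([m[0],m[1],.008],a);P=fr([p[0],p[1],.008],0)
overlay(S,P,"pics/o1.png",dict(top="pics/top0.png",side="pics/side0.png"))
E
```

```text
[ 0.59751022 -0.22395547  0.02652356] [-0.  -0.6 -0.7  0.1] [ 0.45193934 -0.19601767  0.02510452] [ 0.   0.2  0.2 -0. ]
[ 0.52472478 -0.20998657  0.02581404] -0.1896133029905243 0.14823432740791154
[0.52215116 0.25384857 0.128     ] [300.51058119 137.70818384]
```

View pics/o1.png

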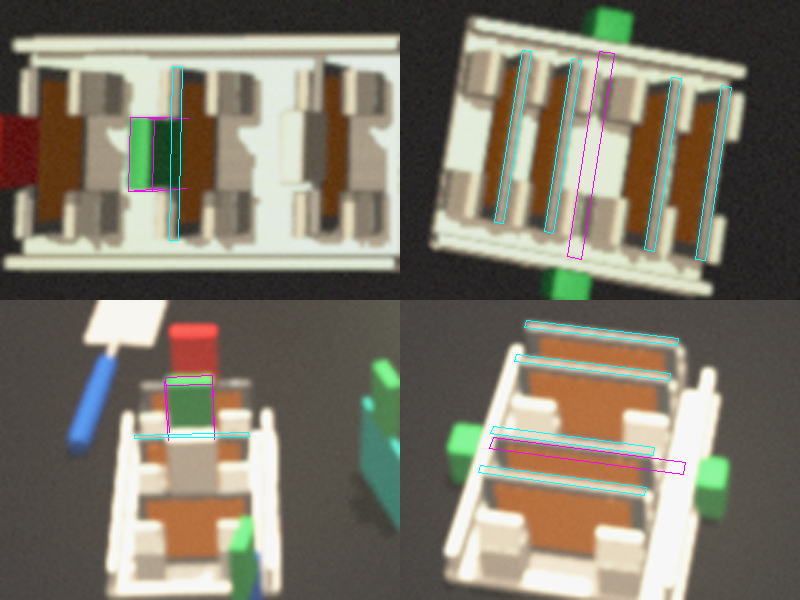

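The overlay fits both the rack plates and the tab to within 1–2 px. Next: grasp and lift.

```bash
cat >> h.py <<'E'
def tool(a,sgn=1):
    y=sgn*np.array([-np.sin(a),np.cos(a),0]);z=np.array([0,0,-1.]);return np.column_stack([np.cross(y,z),y,z])
def best(p,a):
    q0=np.array(current_joint_positions());c=[]
    for s in(1,-1):
        q=solve_ik(p,tool(a,s))
        if q is not None:c.append((np.abs(np.array(q)-q0).max(),s))
    return tool(a,min(c)[1])
PX=np.array([.5222,.2535]);PA=-.01
SX=np.array([.5247,-.2100]);SA=-.1896
E
python3 - <<'E'
from h import *
p=[*PX,.22];R=best(p,PA);reach(p,R)
command_gripper(.045,60)
move_l([*PX,.088],v=.12)
print(current_contact_force())
command_gripper(.0,60)
print("w",current_gripper_width(),current_grasp_force(),current_contact_force())
move_l([*PX,.26],v=.12)
print("w",current_gripper_width(),current_contact_force(),current_position(),current_time_s())
cv2.imwrite("pics/s1.png",read_camera("side"))
E
```

```text
[-0.16178417 -0.36067672  0.97607137]
w 0.00907686718379103 58.73928210348822 [-0.05263215 -0.10409329  4.13583587]
w 0.008802136586251463 [-0.11916609 -0.48083481 -3.22160293] [0.52155228 0.25325775 0.25871104] 7.1
```

View pics/s1.png

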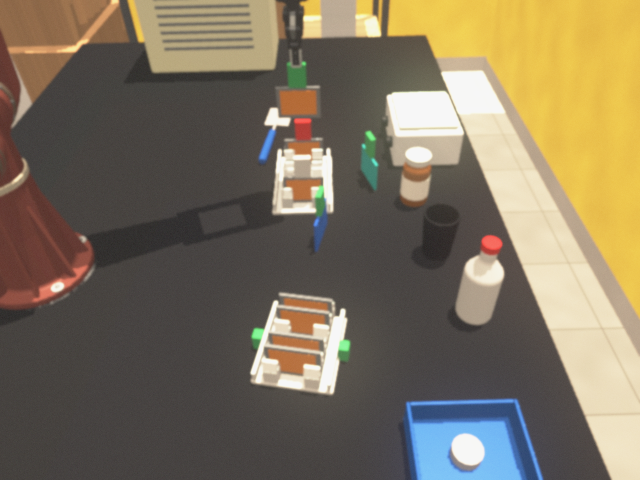

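The plate is held and upright at about (298,100) in the side view. Next I'll carry it above the slot and compare it with the predicted overlay.

Run:
```python
from h import *
p=[*SX,.26];R=best(p,SA)
move_l(p,R,v=.18)
move_l([*SX,.185],v=.12)
pause(.3)
print(current_position(),current_tool_rot().round(3) if hasattr(current_tool_rot(),'round') else current_tool_rot(),current_contact_force(),current_time_s())
tp=np.array(current_position());T=fr([tp[0],tp[1],tp[2]-.088+.008],SA)
outs=[]
for n in("top","side"):
    im=read_camera(n);cv2.imwrite(f"pics/{n}2.png",im)
    c=proj(n,[*SX,.12]).astype(int);r0,c0=max(c[1]-80,0),max(c[0]-67,0)
    z=cv2.resize(im[r0:r0+160,c0:c0+134],None,fx=3,fy=3,interpolation=cv2.INTER_CUBIC)
    def poly(P,col,T):
        q=np.array([(proj(n,T[:3,:3]@np.array(p)+T[:3,3])+.5-[c0,r0])*3 for p in P]).astype(int);cv2.polylines(z,[q],True,col,1)
    for y in(-.0025,.0025): poly([[-.045,y,0],[.045,y,0],[.045,y,.07],[-.045,y,.07]],(255,255,0),T)
    S=fr([*SX,.008],SA);poly([[-.057,-.004,.022],[.057,-.004,.022],[.057,.004,.022],[-.057,.004,.022]],(255,0,255),S)
    outs.append(z)
cv2.imwrite("pics/o2.png",np.hstack(outs)[:600,:800])
```

```text
[ 0.52520878 -0.21028528  0.18593418] [[-0.982  0.188  0.001]
 [ 0.188  0.982 -0.001]
 [-0.002 -0.001 -1.   ]] [-0.27312862 -0.24071543 -1.69251424] 10.95
```

View pics/o2.png

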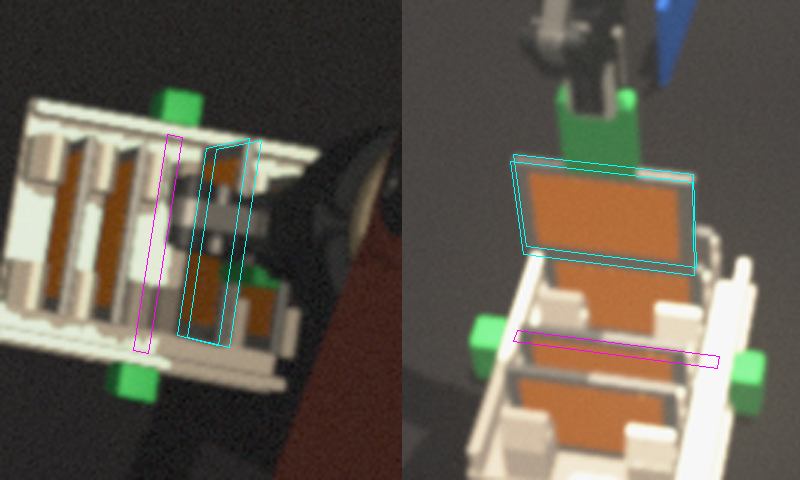

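The held plate matches the prediction and lines up over the slot (magenta). I'll lower it in steps with force monitoring.

Run:
```python
from h import *
f0=np.array(current_contact_force())
for z in [.135,.125,.115,.105,.099,.094,.091,.089,.0875,.086]:
    move_l([*SX,z],v=.06)
    f=np.array(current_contact_force())-f0
    print(z,current_position()[2].__round__(4),f.round(1))
    if abs(f[2])>12 or np.hypot(*f[:2])>15: break
pause(.2)
print(current_position(),np.array(current_contact_force())-f0,current_gripper_width(),current_grasp_force(),current_time_s())
cv2.imwrite("pics/s3.png",cv2.resize(read_camera("side")[200:400,200:400],(600,600),interpolation=cv2.INTER_CUBIC))
```

```text
0.135 0.1355 [ 1.5 -0.8 -0.2]
0.125 0.1242 [ 1.4 -0.4 -0.4]
0.115 0.1142 [ 1.1 -1.  -0.9]
0.105 0.1042 [ 1.7  0.3 -0.7]
0.099 0.0985 [ 0.3 -0.8 -1.7]
0.094 0.0935 [ 0.8  0.4 -0. ]
0.091 0.0908 [ 1.2 -0.6 -1.4]
0.089 0.0892 [2.3 0.2 0.2]
0.0875 0.089 [-0.7 -0.1  7.2]
0.086 0.0891 [-3.8  1.  12.1]
[ 0.52565337 -0.21096415  0.0890686 ] [-2.94486021  0.28526023 12.53021487] 0.009108660095827647 60.30051604655455 14.6833
```

View pics/s3.png

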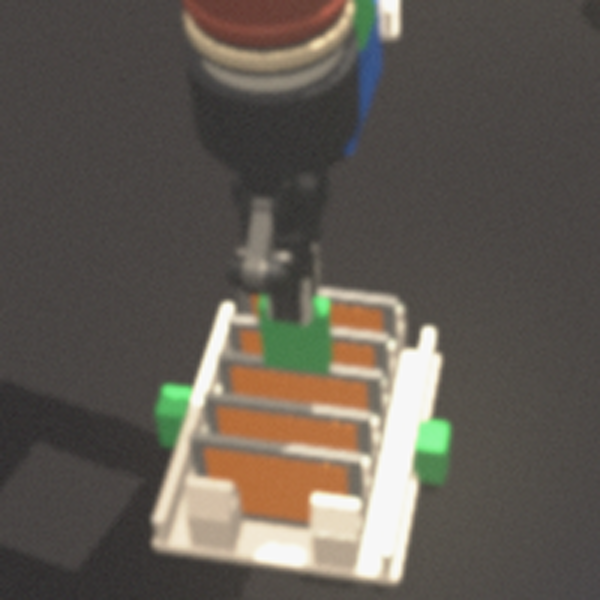

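The plate is at floor depth and level with its neighbours, with contact at z = 0.089 as expected. Now I'll release it and retreat.

Run:
```python
from h import *
move_l([*SX,.0885],v=.05);pause(.2)
command_gripper(.035)
move_l([*SX,.24],v=.12)
reach([.40,-.42,.30],current_tool_rot())
pause(.3)
print(current_contact_force(),current_time_s())
t=read_camera("top");s=read_camera("side");r=lambda a:cv2.resize(a,(400,400),interpolation=cv2.INTER_CUBIC)
cv2.imwrite("pics/f.png",np.hstack([r(t[230:360,390:520]),r(s[265:395,235:365])]))
```

```text
[ 0.03341557 -0.15984651  0.94992297] 18.2583
```

View pics/f.png

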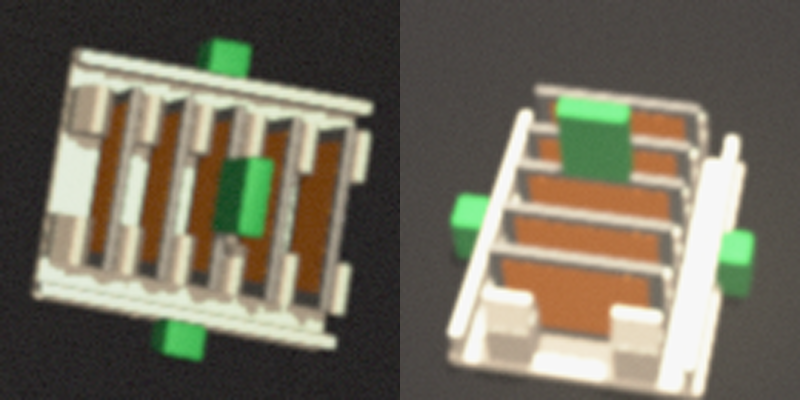

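The plate stands upright in the middle slot between the clips, all the plates are evenly spaced, and the robot is clear.

```bash
python3 -c "
from station import *
print(finish_job())"
```

```text
the job is handed in; nothing more can be done
None
```

The green-tabbed plate is standing at the bottom of the clip-marked slot, the other rack plates look undisturbed in the final pictures, and I handed the job in at about 18 s; no verdict came back.

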